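Reassemble the tablet tub in the laundry carousel and hold it at the front

TASK

Put the rinsed tablet tub back together in the empty wire cage of the laundry carousel: first the tub, then the spacer ring flat on it, then the knobbed cover on top, each set down squarely inside the wires and let go, not dropped. Then grip the bar handle on top of the carousel's centre post and turn the turntable until the filled cage stands right at the pointer tongue of the carousel's foot. Finish while still gripping the bar and holding the turntable still there; leave the other things on the counter where they are.

Things in the scene. Friction and masses are not known exactly. Their poses are not given: they have to be found in the camera images.
- carousel: fixed white foot of the carousel, a disc 220 mm across and 20 mm high under the turntable. Origin on the counter, on the turning axis; its own -x points along the pointer tongue, so its yaw tells where the front is. It does not move.
- pointer (a point): tip end of the pointer tongue, a white bar 24 mm wide and 10 mm high that sticks out from the foot under the turntable's rim, ending in an arrow tip; this point is 205 mm from the turning axis. It marks the front.
- turntable (a joint): turntable angle (rad, counterclockwise from above positive, range -2.6 to 2.6); 0 = the empty cage stands right at the pointer; starts at 0.5 to 1.3. Wooden disc 300 mm across, top 34 mm above the counter. Stiff: 0.2 N m of friction, a sideways push of 2 N on a cage moves it; it stays where left.
- disc (a point): centre of the turntable's top, on the axis. Four wire cages stand round it, centres 100 mm from the axis, 90 degrees apart: one is empty, three hold fixed glass jars with steel caps, up to 116 mm above the counter.
- pocket (a point): centre of the empty cage's floor, 34 mm above the counter, 100 mm from the turning axis, to which its x axis points. Four 5 mm steel wires, 34.5 mm from the cage's centre (clear circle 64 mm) at 45, 135, 225, 315 degrees to that axis, 53 mm high, then flared outwards (to 42.5 mm) up to 67 mm. Fingers fit between the wires, along x or along y.
- handle: bar handle, steel, on top of the centre post: 60 mm long along its own y, 14 mm thick along its own x, 34 mm high. Origin at the bar's centre, 155 mm above the counter, on the turning axis. It turns with the turntable; its own -x points to the empty cage. The post below it is 18 mm thick.
- tub: white plastic tub, an open round cup 60 mm across, 40 mm high, wall and floor 4 mm, about 60 g, standing upright. Origin at the centre of its underside.
- spacer: white plastic spacer ring, 60 mm across, hole 38 mm, 12 mm thick, about 30 g, lying flat. Origin at the centre of its underside.
- cover: white plastic cover: a disc 60 mm across and 8 mm thick with a round knob 22 mm across and 20 mm high in the middle of its top, about 40 g, lying knob up. Origin at the centre of its underside. When all is stacked its underside is 52 mm above the cage's floor.
- dosing_cap: bystander: clear dosing cap, 32 mm across, 28 mm high, standing among the tub's parts. Origin under its centre.
- peg: bystander: wooden clothes peg lying flat, 70 x 12 x 12 mm. Origin under its centre.
- soap: bystander: bar of soap, 80 x 52 x 26 mm. Origin under its centre.
- softener: bystander: white bottle, 64 mm across, 170 mm high. Origin under its centre.
- brush: bystander: wooden brush lying on the counter, roughly 200 mm long along its own x.
- powder_jar: bystander: glass jar with a steel lid, 80 mm across, 120 mm high. Origin under its centre.
There are look-alikes about, which are no part of the job. Several things have the shape of the spacer; the one meant has the colours described above. What is shaped like the cover but brown is not meant.

How it is judged:
By the outcome, as a careful person would: the job done as asked, in the order asked, and still so for the second after the job is handed in, while the arm keeps its last pose, push and grip.
It also fails if it takes over 72 s, if anything falls off the work surface, if the arm or the gripper's body presses on something with over 40 N, if the wrist force passes 120 N, or if a joint passes its speed limit or range.

ROBOT

A 6-joint arm with a two-finger parallel gripper is mounted at the origin on the work surface. World frame = base frame: x ahead of the robot, y to its left, z up, the work surface at z = 0. Lengths are in m, angles in rad, forces in N, time in s.
With the tool pointing down it reaches from about 0.375 to 0.975 m from the base axis. Payload 3.8 kg.
Tool frame: the origin (TCP) lies midway between the tips of the shut fingers; the grasp point (between the pads) lies 19 mm behind it; z points along the fingers, y is the direction in which the jaws open and shut (so a half turn about z gives the same grasp; the last joint's range is limited). The gripper opens to 85 mm and grips with 20 to 120 N. Pads are 22 mm wide; open, the fingers measure 114 mm over their backs; the gripper's body (76 mm by 85 mm) begins 54 mm behind the grasp point. The pads swing forward as they close: fully open they stand 13 mm farther back than shut.
Start: joints at [-1.158, 0.264, 1.604, -0, 1.274, -0.037], TCP at [0.293, -0.608, 0.231] pointing down, gripper open.
Joint ranges: [-2.63, 2.63], [-0.94, 2.18], [0.31, 2.57], [-1.31, 4.45], [0, 2.66], [-2.55, 2.55]. Speed limits (rad/s): [2.57, 2.57, 3.14, 3.14, 3.14, 3.14].

INTERFACE

Orientations are given as a rotation vector (axis times angle).
In Python, from workcell import bot gives the robot as it stands.
- The arm moves only by the shell command python3 -m inch 'ROWS' [FORCE]. ROWS is JSON, a list of rows, each an object of numbers: "dx", "dy", "dz": the shift along the tool's x, y, z in m; "ax", "ay", "az": the turn, a rotation vector about the tool's x, y, z in degrees; "fingers": the opening, from -1 (shut) to 1 (fully open). A call has 1 to 20 rows; each row is the pose to reach, as a shift and turn from the pose measured when the call began, along the tool's axes at that moment; what a row does not reach only later rows make up. A row lasts 1/8 s, in which the tool goes at most 62.5 mm and 10.7 degrees, less where a joint would pass 70% of its speed; a pose out of reach is approached as far as the arm can. A call with a gripper value outside its range is refused whole. The fingers move at their own pace and stop on an object; FORCE is the grip in N (left out, the last holds). Time passes only in rows, so rows that repeat a pose let the fingers close. It gives the time, the measured TCP pose, the force and the opening at its end, in the units of the state.
- bot.read_state(): the state, without advancing time (a new reading comes with each control period).
- bot.read_camera(name): name is "side" or "top"; returns (picture, depth): 400x640x3 uint8, blue, green, red; 400x640 float32, m along the optical axis (not along the pixel's ray), 0 where there is no reading.
- bot.get_calibration(name): a dict with "intrinsics" (3x3 intrinsics, pixels), "distortion" ([k1, k2, p1, p2, k3] as OpenCV has them; the pictures are not rectified), "view" (4x4, takes a point from world to camera coordinates). Camera axes: x right, y down, z forward; pixel columns grow to the right and rows downward; lengths in m; the calibration is good to about 2 mm. A picture is of the moment at which its call begins. get_calibration takes no time and is no camera call.
- bot.finish_job(): hands the job in, once; it reports no verdict.
Trained networks look in the newest picture that a camera, given by its name, has taken for a name from the list of things; names that differ only in an ending like _2 or _b are one class to them, and where a whole thing is asked for, a point or a joint stands for the part that bears it (a point fixed in the world has none). Each returns a list of dicts, best first, with "p" (0 to 1); they miss things now and then, are a little off and sometimes report something else, mostly with a low value. They report only what shows in the picture. A call takes as long as a camera call. They do not tell look-alikes from the thing itself.
- bot.masks_of(camera, thing): "region" (400x640 bool, what is visible of it) and "box" ([left, top, right, bottom] in pixels, round what is visible of it).
The state is a dict: "time": time; "q": joint angles; "joint_vel": joint speeds; "joint_torque": joint torques, N m; "tool_pos": TCP position; "tcp_rot": TCP orientation; "wrist_force": force on the tool from outside, world axes, zero at the start; "torque": the same for the moment, N m; "width": opening from 0.0 (shut) to 1.0 (fully open).
Only numpy, scipy, OpenCV 4.12 (cv2) and the standard library are available. Lean on these libraries where they do the work, as an engineer would, in place of code of your own. Each camera call takes 0.05 s, during which the arm holds its last target. There are 200 camera calls.

## Working session

There is one attempt and no reset: what is moved stays moved. The work goes in short steps, Python scripts to look and compute and a shell command to move; the robot and the scene stay as the last step left them, time stands still between calls to the robot, and variables do not carry over. Pictures are saved under pics/ and viewed, about 8 in all and at most 12, crops included, and the job is handed in when it is done.

```bash
mkdir -p pics; ls
python3 - <<'E'
from workcell import bot
import cv2,numpy as np
for n in("top","side"):
    p,d=bot.read_camera(n); cv2.imwrite(f"pics/{n}0.png",p); np.savez(f"{n}0.npz",p=p,d=d)
    c=bot.get_calibration(n); print(n,np.round(c["intrinsics"],1).tolist(),c["distortion"],np.round(c["view"],4).tolist())
s=bot.read_state(); print({k:np.round(v,3).tolist() for k,v in s.items()})
E
```

```text
pics
top [[380.9, 0.0, 321.7], [0.0, 380.9, 201.2], [0.0, 0.0, 1.0]] [0.03014385 0.         0.         0.         0.        ] [[-0.0151, -0.9999, 0.0047, 0.0196], [-0.9863, 0.0142, -0.1642, 0.5653], [0.1641, -0.0071, -0.9864, 1.214], [0.0, 0.0, 0.0, 1.0]]
side [[391.2, 0.0, 322.4], [0.0, 391.2, 199.8], [0.0, 0.0, 1.0]] [-0.04016457  0.          0.          0.          0.        ] [[-0.92, -0.3915, 0.018, 0.5147], [-0.3087, 0.6955, -0.6488, 0.2498], [0.2415, -0.6025, -0.7607, 1.0689], [0.0, 0.0, 0.0, 1.0]]
{'time': 0.1, 'q': [-1.158, 0.265, 1.605, 0.0, 1.274, -0.037], 'joint_vel': [-0.001, -0.003, -0.003, -0.002, 0.0, 0.0], 'joint_torque': [-0.0, -51.671, -36.859, -0.0, 0.006, 0.0], 'tool_pos': [0.293, -0.607, 0.23], 'tcp_rot': [-3.06, -0.7, 0.001], 'wrist_force': [0.002, 0.793, 0.272], 'torque': [-0.02, 0.02, 0.047], 'width': 1.002}
```

View pics/top0.png

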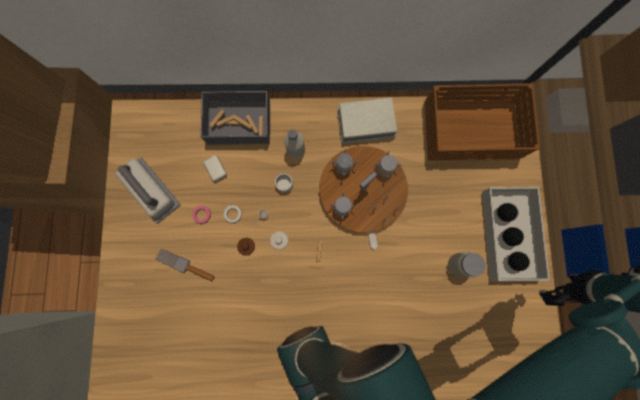

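View pics/side0.png

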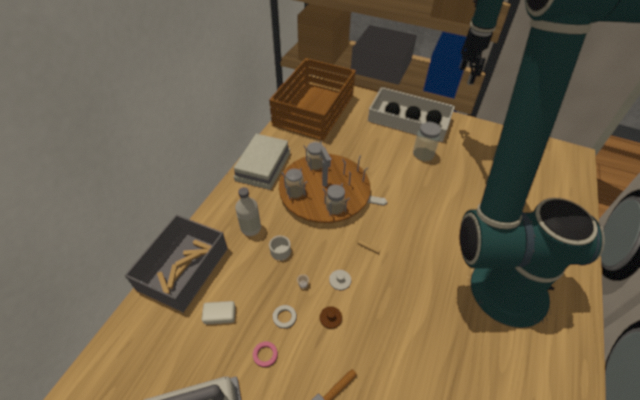

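The top view shows the tub at (284,184), the white ring at (232,214) and the pink look-alike at (202,215). The white cover is at (279,240), the brown look-alike at (247,246), the dosing cap at (264,215) and the peg at (319,250). The carousel axis is near (364,188), with jars at (344,165), (387,167) and (342,207), so the empty cage is near (388,207). The pointer is at (374,242). The white ring and the white knobbed disc fit the description; I'll confirm both in a crop.

```bash
cat > h.py <<'E'
from workcell import bot
import cv2,numpy as np
from scipy.optimize import least_squares
def cal(n):
    c=bot.get_calibration(n); return np.array(c["intrinsics"]),np.array(c["distortion"]),np.array(c["view"])
def proj(n,P):
    K,D,V=cal(n); return cv2.projectPoints(np.array(P,float),cv2.Rodrigues(V[:3,:3])[0],V[:3,3],K,D)[0][:,0]
def ray(n,uv,z):
    K,D,V=cal(n); q=cv2.undistortPoints(np.array(uv,float).reshape(-1,1,2),K,D)[:,0]
    R=V[:3,:3]; c=-R.T@V[:3,3]; d=np.c_[q,np.ones(len(q))]@R
    return c+d*((z-c[2])/d[:,2])[:,None]
def cloud(n,d):
    K,D,V=cal(n); v,u=np.nonzero(d>0); q=cv2.undistortPoints(np.c_[u,v].astype(float).reshape(-1,1,2),K,D)[:,0]
    z=d[v,u]; return (np.c_[q*z[:,None],z]-V[:3,3])@V[:3,:3],np.c_[u,v]
t=np.linspace(0,2*np.pi,60)
def cyl(r,z0,z1): return np.vstack([np.c_[r*np.cos(t),r*np.sin(t),0*t+z] for z in(z0,z1)])
def cen(n,reg,P):
    """xy such that the silhouette centroid of the convex solid P matches the region's"""
    M=cv2.moments(cv2.convexHull(np.argwhere(reg)[:,::-1].astype(np.int32))); m=np.array([M["m10"],M["m01"]])/M["m00"]
    xy=ray(n,[m],P[:,2].mean())[0,:2]
    def f(x):
        A=cv2.moments(cv2.convexHull(proj(n,P+[x[0],x[1],0]).astype(np.float32))); return np.array([A["m10"],A["m01"]])/A["m00"]-m
    return least_squares(f,xy,x_scale=.01,diff_step=1e-3).x
E
python3 - <<'E'
from h import *
shp={"tub":cyl(.03,0,.04),"spacer":cyl(.03,0,.012),"cover":np.vstack([cyl(.03,0,.008),cyl(.011,.008,.028)]),"dosing_cap":cyl(.016,0,.028)}
for n in("top","side"):
    for k,P in shp.items():
        for m in bot.masks_of(n,k)[:4]: print(n,k,round(m["p"],2),np.round(m["box"]).tolist(),np.round(cen(n,m["region"],P),4))
    Z=np.load(n+"0.npz"); X,uv=cloud(n,Z["d"])
    m=bot.masks_of(n,"turntable"); print("tt",[(round(a["p"],2),np.round(a["box"]).tolist()) for a in m])
    m=bot.masks_of(n,"handle"); print("h",[(round(a["p"],2),np.round(a["box"]).tolist()) for a in m])
    s=(X[:,2]>.125)&(np.hypot(X[:,0]-.58,X[:,1]+.08)<.12); H=X[s]; print("handle pts",len(H),H.mean(0),uv[s].mean(0))
    s=(X[:,2]>.095)&(X[:,2]<.122)&(np.hypot(X[:,0]-.58,X[:,1]+.08)<.17); 
    im=np.zeros((400,640),np.uint8); im[uv[s][:,1],uv[s][:,0]]=1
    N,L,S,C=cv2.connectedComponentsWithStats(im)
    for i in range(1,N):
        if S[i,4]>30: 
            q=L[uv[:,1],uv[:,0]]==i; print("cap",S[i],X[q].mean(0).round(4))
p=np.load("top0.npz")["p"]; a=cv2.resize(p[165:265,185:300],None,fx=5,fy=5,interpolation=2); b=cv2.resize(p[140:255,310:425],None,fx=500/115,fy=500/115,interpolation=2)
cv2.imwrite("pics/c1.png",cv2.resize(np.hstack([a[:500],cv2.resize(b,(500,500))]),None,fx=.74,fy=.74))
E
```

```text
top spacer 0.69 [228.0, 204.0, 238.0, 222.0] [0.5344 0.3146]
top spacer 0.53 [194.0, 206.0, 209.0, 225.0] [0.5317 0.419 ]
top cover 0.83 [235.0, 239.0, 252.0, 251.0] [0.4236 0.2691]
top cover 0.81 [271.0, 234.0, 290.0, 248.0] [0.4424 0.1569]
top dosing_cap 0.66 [319.0, 148.0, 406.0, 233.0] [ 0.6109 -0.1309]
tt [(0.56, [319.0, 144.0, 411.0, 235.0])]
h [(0.43, [361.0, 170.0, 379.0, 191.0]), (0.23, [270.0, 234.0, 287.0, 249.0])]
handle pts 112 [ 0.60713507 -0.12698113  0.1681911 ] [367.53571429 180.30357143]
cap [336 154  17  17 230] [ 0.6808 -0.0611  0.1109]
cap [380 156  16  17 191] [ 0.672  -0.1987  0.1089]
cap [335 197  16  17 218] [ 0.5428 -0.0533  0.1086]
side tub 0.69 [270.0, 239.0, 291.0, 260.0] [0.6358 0.136 ]
side spacer 0.64 [255.0, 341.0, 276.0, 366.0] [0.5336 0.4191]
side spacer 0.58 [277.0, 305.0, 296.0, 330.0] [0.5323 0.3133]
side cover 0.94 [316.0, 306.0, 342.0, 331.0] [0.422  0.2667]
side cover 0.69 [295.0, 275.0, 308.0, 287.0] [0.5333 0.2003]
side cover 0.59 [275.0, 305.0, 297.0, 332.0] [0.5337 0.3142]
side dosing_cap 0.58 [298.0, 272.0, 308.0, 290.0] [0.5307 0.2062]
tt [(0.74, [277.0, 142.0, 388.0, 221.0]), (0.65, [279.0, 142.0, 374.0, 225.0])]
h [(0.45, [322.0, 146.0, 333.0, 170.0])]
handle pts 143 [ 0.6052378  -0.12253731  0.16241051] [325.32167832 157.01398601]
cap [307 143  17  13 149] [ 0.6722 -0.1955  0.1088]
cap [322 166   6   8  33] [ 0.6069 -0.1235  0.1073]
cap [285 168  19  17 242] [ 0.6798 -0.0575  0.1101]
cap [327 183  18  18 239] [ 0.5406 -0.0512  0.1078]
```

View pics/c1.png

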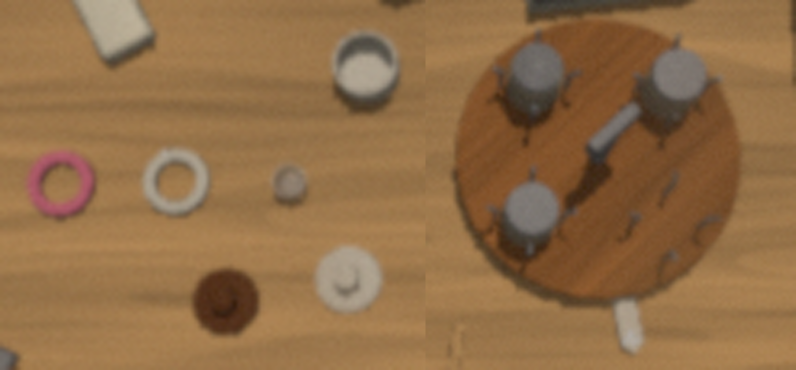

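The crop confirms the white ring at (232,214) as the spacer and the white knobbed disc at (279,240) as the cover; the pink and brown ones are look-alikes. The empty cage's wires show at the lower right of the disc, near top pixel (388,207). Next I'll refine the positions.

```bash
cat > m1.py <<'E'
from h import *
shp={"tub":(cyl(.03,0,.04),(.636,.136)),"spacer":(cyl(.03,0,.012),(.533,.314)),"cover":(np.vstack([cyl(.03,0,.008),cyl(.011,.008,.028)]),(.443,.157))}
ov=[]
A=np.array([.607,-.1247]); th=np.radians(222)
for n in("top","side"):
    Z=np.load(n+"0.npz"); p=Z["p"]; hsv=cv2.cvtColor(p,cv2.COLOR_BGR2HSV); X,uv=cloud(n,Z["d"])
    for k,(P,xy) in shp.items():
        g=np.zeros((400,640),np.uint8); cv2.fillConvexPoly(g,cv2.convexHull(proj(n,P*1.4+[*xy,0]).astype(np.int32)),1)
        reg=cv2.morphologyEx(((hsv[...,1]<75)&(g>0)).astype(np.uint8),cv2.MORPH_OPEN,np.ones((2,2)))
        h=cv2.contourArea(cv2.convexHull(proj(n,P+[*xy,0]).astype(np.float32)))
        print(n,k,reg.sum(),round(h),cen(n,reg>0,P).round(4))
    for nm,c,z in(("h",A,.172),("c1",(.672,-.197),.116),("c2",(.680,-.059),.116),("c3",(.5417,-.0522),.116)):
        s=(np.hypot(*(X[:,:2]-c).T)<.045)&(abs(X[:,2]-z)<.008)
        print(n,nm,s.sum(),"depthz",X[s,2].mean().round(4),X[s,2].std().round(4),"ray",ray(n,[uv[s].mean(0)],np.median(X[s,2]))[0].round(4),
          "rect" ,cv2.minAreaRect(X[s,:2].astype(np.float32)))
    s=(np.hypot(*(X[:,:2]-A).T)<.14)&(np.hypot(*(X[:,:2]-A).T)>.02)&(abs(X[:,2]-.034)<.02); print("disc z",np.median(X[s,2]))
    # overlay
    f=5;u0,v0=(355,180) if n=="top" else (310,130)
    im=cv2.resize(p[v0:v0+75,u0:u0+80],None,fx=f,fy=f,interpolation=2)
    pk=A+.1*np.array([np.cos(th),np.sin(th)])
    for a in(45,135,225,315):
        e=np.array([np.cos(th+np.radians(a)),np.sin(th+np.radians(a))])
        w=[[*(pk+.0345*e),.034],[*(pk+.0345*e),.087],[*(pk+.0425*e),.101]]
        cv2.polylines(im,[((proj(n,w)-[u0,v0]+.5)*f).astype(np.int32)],False,(0,255,0),1)
    for r,z in((.15,.034),):
        c=np.c_[A[0]+r*np.cos(t),A[1]+r*np.sin(t),0*t+z]; cv2.polylines(im,[((proj(n,c)-[u0,v0]+.5)*f).astype(np.int32)],True,(255,255,0),1)
    ov.append(im)
print("tip",ray("top",[(373.6,249)],.01))
cv2.imwrite("pics/ov.png",np.hstack(ov))
E
python3 m1.py
```

```text
top tub 261 287 [0.6324 0.1363]
top spacer 155 261 [0.5306 0.3118]
top cover 235 256 [0.4391 0.1536]
top h 94 depthz 0.1717 0.0023 ray [ 0.6088 -0.1278  0.1719] rect ((0.6093977093696594, -0.12788735330104828), (0.013777350075542927, 0.059171367436647415), 41.159454345703125)
top c1 165 depthz 0.1105 0.0017 ray [ 0.6757 -0.202   0.1102] rect ((0.6758503317832947, -0.20206698775291443), (0.04985765367746353, 0.051812008023262024), 43.99071502685547)
top c2 180 depthz 0.114 0.0026 ray [ 0.6834 -0.0617  0.1141] rect ((0.6836169958114624, -0.061377182602882385), (0.04481809586286545, 0.048108506947755814), 89.44407653808594)
top c3 140 depthz 0.1101 0.0016 ray [ 0.5433 -0.0535  0.1097] rect ((0.543714165687561, -0.05340217798948288), (0.04724697396159172, 0.047958746552467346), 88.83768463134766)
disc z 0.03395360098858373
side tub 404 449 [0.6301 0.1394]
side spacer 277 450 [0.5297 0.315 ]
side cover 336 360 [0.4371 0.1578]
side h 79 depthz 0.1719 0.0029 ray [ 0.6064 -0.1251  0.1726] rect ((0.6074052453041077, -0.12817128002643585), (0.013843310065567493, 0.06047602742910385), 41.38792037963867)
side c1 135 depthz 0.1112 0.0016 ray [ 0.6758 -0.2031  0.1109] rect ((0.6757926940917969, -0.20409955084323883), (0.04894351586699486, 0.05321551486849785), 4.054691314697266)
side c2 163 depthz 0.1148 0.0025 ray [ 0.682  -0.0604  0.1148] rect ((0.6830461025238037, -0.06375269591808319), (0.04883262515068054, 0.04925708845257759), 56.80185317993164)
side c3 160 depthz 0.1104 0.0014 ray [ 0.5416 -0.054   0.1102] rect ((0.5414719581604004, -0.054821595549583435), (0.048512738198041916, 0.0480852834880352), 56.171504974365234)
disc z 0.03534179311750712
tip [[ 0.4074628  -0.15971249  0.01      ]]
```

View pics/ov.png

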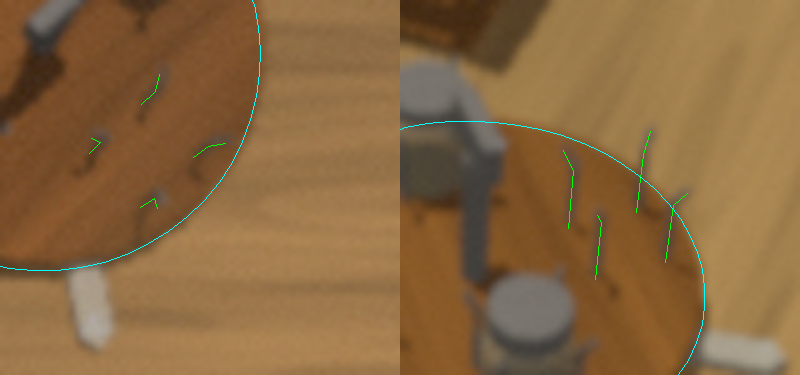

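The overlay shows the real wires about 1.5 px up and right of my model, so the axis moves to about (.609,-.128), which agrees with the cap midpoints and the handle rectangle. The empty cage stands at 221.7° and the pointer at about 189°. I'll check the parts the same way, from depth.

Run:
```python
from h import *
for n in("top","side"):
    X,uv=cloud(n,np.load(n+"0.npz")["d"])
    for k,xy,r,a,b in(("tub",(.633,.137),.045,.03,.05),("spacer",(.532,.314),.045,.007,.02),("cover",(.441,.156),.045,.004,.04),("knob",(.441,.156),.03,.019,.04)):
        s=(np.hypot(*(X[:,:2]-xy).T)<r)&(X[:,2]>a)&(X[:,2]<b); Q=X[s]
        c,w,_=cv2.minAreaRect(Q[:,:2].astype(np.float32)); e=cv2.minEnclosingCircle(Q[:,:2].astype(np.float32))
        print(n,k,s.sum(),"mean",Q.mean(0).round(4),"rect",np.round(c,4),np.round(w,3),"circ",np.round(e[0],4),round(e[1],4))
```

```text
top tub 74 mean [0.6336 0.1398 0.0384] rect [0.6334 0.1387] [0.058 0.057] circ [0.6343 0.1399] 0.0299
top spacer 143 mean [0.532  0.3141 0.0121] rect [0.5321 0.3134] [0.055 0.057] circ [0.5333 0.3146] 0.03
top cover 255 mean [0.4421 0.1576 0.0106] rect [0.4494 0.1574] [0.072 0.079] circ [0.4404 0.1566] 0.0442
top knob 36 mean [0.4408 0.1575 0.0272] rect [0.441  0.1574] [0.019 0.019] circ [0.4412 0.1576] 0.0106
side tub 144 mean [0.6335 0.1396 0.038 ] rect [0.6344 0.1397] [0.057 0.059] circ [0.6346 0.1396] 0.0308
side spacer 262 mean [0.5317 0.3156 0.0116] rect [0.5325 0.3151] [0.057 0.059] circ [0.5335 0.3154] 0.0309
side cover 344 mean [0.4392 0.1597 0.0115] rect [0.4395 0.1625] [0.059 0.075] circ [0.4424 0.1607] 0.0408
side knob 53 mean [0.4396 0.1584 0.0277] rect [0.4398 0.1574] [0.022 0.019] circ [0.4409 0.157 ] 0.0114
```

Run:
```python
from h import *
for n in("top","side"):
    X,uv=cloud(n,np.load(n+"0.npz")["d"])
    s=(np.hypot(*(X[:,:2]-(.73,.11)).T)<.08)&(X[:,2]>.06); Q=X[s]
    for a,b in((.06,.1),(.1,.13),(.13,.15),(.15,.2)):
        q=Q[(Q[:,2]>a)&(Q[:,2]<b)]; print(n,a,len(q),q.min(0).round(3) if len(q) else 0,q.max(0).round(3) if len(q) else 0)
```

```text
top 0.06 69 [0.723 0.069 0.061] [0.749 0.13  0.1  ]
top 0.1 203 [0.725 0.069 0.1  ] [0.784 0.131 0.13 ]
top 0.13 29 [0.74  0.084 0.13 ] [0.765 0.116 0.148]
top 0.15 78 [0.742 0.088 0.154] [0.769 0.113 0.175]
side 0.06 205 [0.723 0.077 0.06 ] [0.781 0.133 0.1  ]
side 0.1 265 [0.724 0.071 0.1  ] [0.784 0.13  0.13 ]
side 0.13 63 [0.739 0.087 0.13 ] [0.771 0.116 0.15 ]
side 0.15 111 [0.741 0.083 0.15 ] [0.77  0.114 0.175]
```

```bash
cat > go.py <<'E'
import sys,numpy as np
from workcell import bot
from scipy.spatial.transform import Rotation as R
def go(x,y,z,psi):
    s=bot.read_state(); R0=R.from_rotvec(s["tcp_rot"]); p=np.radians(psi)
    R1=R.from_matrix(np.array([[np.cos(p),np.sin(p),0],[np.sin(p),-np.cos(p),0],[0,0,-1]]))
    d=R0.inv().apply(np.array([x,y,z])-s["tool_pos"]); a=(R0.inv()*R1).as_rotvec(degrees=True)
    print("d",d.round(4),"a",a.round(2),"rows",round(max(np.linalg.norm(d)/.0625,np.linalg.norm(a)/10.7),1),"F",np.round(s["wrist_force"],1),"w",round(s["width"],3),"t",s["time"])
for i in range(1,len(sys.argv),4): go(*map(float,sys.argv[i:i+4]))
E
python3 go.py .634 .1395 .2 41.7 .634 .1395 .09 41.7 .634 .1395 .005 41.7
```

```text
d [ 0.6316 -0.525   0.0313] a [ 1.000e-02  0.000e+00 -1.593e+01] rows 13.2 F [-0.2  0.6 -0.6] w 1.001 t 0.7
d [ 0.6316 -0.525   0.1413] a [ 1.000e-02  0.000e+00 -1.593e+01] rows 13.3 F [-0.2  0.6 -0.6] w 1.001 t 0.7
d [ 0.6316 -0.525   0.2263] a [ 1.000e-02  0.000e+00 -1.593e+01] rows 13.6 F [-0.2  0.6 -0.6] w 1.001 t 0.7
```

```bash
python3 -m inch '[{"dx":0.6316,"dy":-0.525,"dz":0.02,"az":-15.9,"fingers":1},{"dx":0.6316,"dy":-0.525,"dz":0.02,"az":-15.9,"fingers":1},{"dx":0.6316,"dy":-0.525,"dz":0.02,"az":-15.9,"fingers":1},{"dx":0.6316,"dy":-0.525,"dz":0.02,"az":-15.9,"fingers":1},{"dx":0.6316,"dy":-0.525,"dz":0.02,"az":-15.9,"fingers":1},{"dx":0.6316,"dy":-0.525,"dz":0.02,"az":-15.9,"fingers":1},{"dx":0.6316,"dy":-0.525,"dz":0.02,"az":-15.9,"fingers":1},{"dx":0.6316,"dy":-0.525,"dz":0.02,"az":-15.9,"fingers":1},{"dx":0.6316,"dy":-0.525,"dz":0.02,"az":-15.9,"fingers":1},{"dx":0.6316,"dy":-0.525,"dz":0.02,"az":-15.9,"fingers":1},{"dx":0.6316,"dy":-0.525,"dz":0.02,"az":-15.9,"fingers":1},{"dx":0.6316,"dy":-0.525,"dz":0.02,"az":-15.9,"fingers":1},{"dx":0.6316,"dy":-0.525,"dz":0.02,"az":-15.9,"fingers":1},{"dx":0.6316,"dy":-0.525,"dz":0.02,"az":-15.9,"fingers":1},{"dx":0.6316,"dy":-0.525,"dz":0.13,"az":-15.9,"fingers":1},{"dx":0.6316,"dy":-0.525,"dz":0.13,"az":-15.9,"fingers":1},{"dx":0.6316,"dy":-0.525,"dz":0.13,"az":-15.9,"fingers":1}]' 40; python3 go.py .634 .1395 .005 41.7
```

```text
d [ 0.6316 -0.525   0.2263] a [ 1.000e-02  0.000e+00 -1.593e+01] rows 13.6 F [-0.2  0.6 -0.6] w 1.001 t 0.7invalid input at $[0]: expected keys dx, dy, dz, ax, ay, az, fingers
```

```bash
python3 -m inch '[{"dx":0.6316,"dy":-0.525,"dz":0.02,"ax":0,"ay":0,"az":-15.9,"fingers":1},{"dx":0.6316,"dy":-0.525,"dz":0.02,"ax":0,"ay":0,"az":-15.9,"fingers":1},{"dx":0.6316,"dy":-0.525,"dz":0.02,"ax":0,"ay":0,"az":-15.9,"fingers":1},{"dx":0.6316,"dy":-0.525,"dz":0.02,"ax":0,"ay":0,"az":-15.9,"fingers":1},{"dx":0.6316,"dy":-0.525,"dz":0.02,"ax":0,"ay":0,"az":-15.9,"fingers":1},{"dx":0.6316,"dy":-0.525,"dz":0.02,"ax":0,"ay":0,"az":-15.9,"fingers":1},{"dx":0.6316,"dy":-0.525,"dz":0.02,"ax":0,"ay":0,"az":-15.9,"fingers":1},{"dx":0.6316,"dy":-0.525,"dz":0.02,"ax":0,"ay":0,"az":-15.9,"fingers":1},{"dx":0.6316,"dy":-0.525,"dz":0.02,"ax":0,"ay":0,"az":-15.9,"fingers":1},{"dx":0.6316,"dy":-0.525,"dz":0.02,"ax":0,"ay":0,"az":-15.9,"fingers":1},{"dx":0.6316,"dy":-0.525,"dz":0.02,"ax":0,"ay":0,"az":-15.9,"fingers":1},{"dx":0.6316,"dy":-0.525,"dz":0.02,"ax":0,"ay":0,"az":-15.9,"fingers":1},{"dx":0.6316,"dy":-0.525,"dz":0.02,"ax":0,"ay":0,"az":-15.9,"fingers":1},{"dx":0.6316,"dy":-0.525,"dz":0.02,"ax":0,"ay":0,"az":-15.9,"fingers":1},{"dx":0.6316,"dy":-0.525,"dz":0.13,"ax":0,"ay":0,"az":-15.9,"fingers":1},{"dx":0.6316,"dy":-0.525,"dz":0.13,"ax":0,"ay":0,"az":-15.9,"fingers":1},{"dx":0.6316,"dy":-0.525,"dz":0.13,"ax":0,"ay":0,"az":-15.9,"fingers":1}]' 40; python3 go.py .634 .1395 .005 41.7
```

```text
time: 2.82
tool_pos: [0.6294, 0.1379, 0.0961]
tcp_rot: [-2.935, -1.116, 0.017]
wrist_force: [-0.6, 0.3, -0.3]
width: 0.998
d [0.0054 0.0024 0.0911] a [-0.31  0.55 -0.06] rows 1.5 F [-0.6  0.3 -0.3] w 0.998 t 2.825
```

```bash
python3 -m inch '[{"dx":0.0054,"dy":0.0024,"dz":0.045,"ax":-0.3,"ay":0.5,"az":0,"fingers":1},{"dx":0.0054,"dy":0.0024,"dz":0.09,"ax":-0.3,"ay":0.5,"az":0,"fingers":1},{"dx":0.0054,"dy":0.0024,"dz":0.091,"ax":-0.3,"ay":0.5,"az":0,"fingers":1},{"dx":0.0054,"dy":0.0024,"dz":0.091,"ax":-0.3,"ay":0.5,"az":0,"fingers":-1},{"dx":0.0054,"dy":0.0024,"dz":0.091,"ax":-0.3,"ay":0.5,"az":0,"fingers":-1},{"dx":0.0054,"dy":0.0024,"dz":0.091,"ax":-0.3,"ay":0.5,"az":0,"fingers":-1},{"dx":0.0054,"dy":0.0024,"dz":0.091,"ax":-0.3,"ay":0.5,"az":0,"fingers":-1},{"dx":0.0054,"dy":0.0024,"dz":0.091,"ax":-0.3,"ay":0.5,"az":0,"fingers":-1}]' 40; python3 go.py .634 .1395 .18 41.7 .534 -.1945 .18 41.7
```

```text
time: 3.82
tool_pos: [0.6372, 0.1399, 0.0091]
tcp_rot: [2.935, 1.116, 0.009]
wrist_force: [-0.8, -0.8, 7.1]
width: 0.673
d [-0.0019 -0.0012 -0.1709] a [ 0.2  -0.27 -0.06] rows 2.7 F [-0.8 -0.8  7.1] w 0.673 t 3.825
d [-0.2986  0.1819 -0.1717] a [ 0.2  -0.27 -0.06] rows 6.2 F [-0.8 -0.8  7.1] w 0.673 t 3.825
```

```bash
python3 -m inch '[{"dx":0,"dy":0,"dz":-0.06,"ax":0.2,"ay":-0.3,"az":0,"fingers":-1},{"dx":-0.002,"dy":-0.001,"dz":-0.12,"ax":0.2,"ay":-0.3,"az":0,"fingers":-1},{"dx":-0.002,"dy":-0.001,"dz":-0.18,"ax":0.2,"ay":-0.3,"az":0,"fingers":-1},{"dx":-0.05,"dy":0.03,"dz":-0.195,"ax":0.2,"ay":-0.3,"az":0,"fingers":-1},{"dx":-0.1,"dy":0.06,"dz":-0.195,"ax":0.2,"ay":-0.3,"az":0,"fingers":-1},{"dx":-0.15,"dy":0.09,"dz":-0.195,"ax":0.2,"ay":-0.3,"az":0,"fingers":-1},{"dx":-0.2,"dy":0.12,"dz":-0.195,"ax":0.2,"ay":-0.3,"az":0,"fingers":-1},{"dx":-0.25,"dy":0.15,"dz":-0.195,"ax":0.2,"ay":-0.3,"az":0,"fingers":-1},{"dx":-0.28,"dy":0.17,"dz":-0.195,"ax":0.2,"ay":-0.3,"az":0,"fingers":-1},{"dx":-0.2986,"dy":0.182,"dz":-0.195,"ax":0.2,"ay":-0.3,"az":0,"fingers":-1},{"dx":-0.2986,"dy":0.182,"dz":-0.16,"ax":0.2,"ay":-0.3,"az":0,"fingers":-1},{"dx":-0.2986,"dy":0.182,"dz":-0.15,"ax":0.2,"ay":-0.3,"az":0,"fingers":-1},{"dx":-0.2986,"dy":0.182,"dz":-0.15,"ax":0.2,"ay":-0.3,"az":0,"fingers":-1}]'; python3 go.py .534 -.1945 .15 41.7
python3 - <<'E'
from h import *
s=bot.read_state(); tp=np.array(s["tool_pos"]); ov=[]
for n in("top","side"):
    p,d=bot.read_camera(n); np.savez(n+"1.npz",p=p,d=d); X,uv=cloud(n,d)
    c=proj(n,[tp])[0].astype(int); a=p[c[1]-50:c[1]+50,c[0]-50:c[0]+50]; ov.append(cv2.resize(a,None,fx=4,fy=4,interpolation=2)); print(n,c)
cv2.imwrite("pics/held.png",np.hstack(ov)); print(tp)
E
```

```text
time: 5.45
tool_pos: [0.5337, -0.1941, 0.1581]
tcp_rot: [-2.935, -1.117, 0.002]
wrist_force: [0.2, 0.3, -0.3]
width: 0.679
d [-0.      0.0005  0.0081] a [-0.07  0.06 -0.03] rows 0.1 F [ 0.2  0.3 -0.3] w 0.679 t 5.45
top [390 204]
side [355 149]
[ 0.53366651 -0.19408547  0.15814397]
```

View pics/held.png

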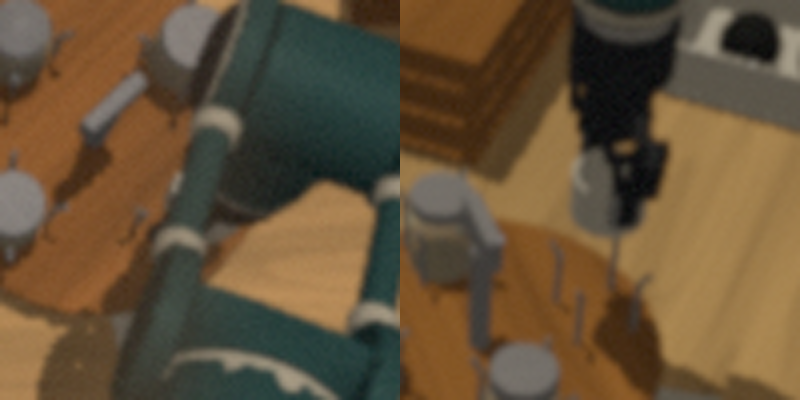

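The side view shows the tub hanging upright in the jaws above the empty cage, with all four wires visible around crop pixels (555–640, 240–360). The arm hides the cage in the top view. I'll measure the tub's offset in the grip by fitting a circle to its side wall in depth.

```bash
cat > fit.py <<'E'
from h import *
def fit(f,z0,z1,r=.03,tol=.05,sat=60,n="side"):
    tp=np.array(bot.read_state()["tool_pos"]); Z=np.load(f); X,uv=cloud(n,Z["d"])
    hsv=cv2.cvtColor(Z["p"],cv2.COLOR_BGR2HSV)[uv[:,1],uv[:,0]]
    s=(np.hypot(*(X[:,:2]-tp[:2]).T)<tol)&(X[:,2]>z0)&(X[:,2]<z1)&(hsv[:,1]<sat)&(hsv[:,2]>70)
    Q=X[s]; o=least_squares(lambda c:np.hypot(Q[:,0]-c[0],Q[:,1]-c[1])-r,tp[:2],loss="soft_l1",f_scale=.002)
    d=o.x-tp[:2]; p=np.radians(41.7); print(len(Q),"z",Q[:,2].min().round(3),Q[:,2].max().round(3),"c",o.x.round(4),"tool off x,y",(d@[np.cos(p),np.sin(p)]).round(4),(d@[np.sin(p),-np.cos(p)]).round(4),"rms",np.sqrt((o.fun**2).mean()).round(4))
    return Q
if __name__=="__main__":
    for a,b in((.14,.2),(.152,.18),(.155,.17)): fit("side1.npz",a,b)
E
python3 fit.py
```

```text
160 z 0.154 0.193 c [ 0.5275 -0.1959] tool off x,y -0.0066 -0.0039 rms 0.0026
107 z 0.154 0.18 c [ 0.5272 -0.1959] tool off x,y -0.0067 -0.0041 rms 0.0028
64 z 0.155 0.17 c [ 0.5274 -0.1958] tool off x,y -0.0065 -0.004 rms 0.0027
```

Run:
```python
from h import *
from fit import fit
Q=fit("side1.npz",.14,.2)
tp=np.array(bot.read_state()["tool_pos"]); Z=np.load("side1.npz"); p=Z["p"]
R=p[135:170,350:374]; print(cv2.cvtColor(R,cv2.COLOR_BGR2GRAY)[::2])
u=np.array([np.cos(np.radians(41.7)),np.sin(np.radians(41.7))])
for o in(0,-.003,-.006):
    c=tp[:2]+o*u; P=cyl(.03,.1495,.1895)+[*c,0]; h=cv2.convexHull(proj("side",P).astype(np.float32))[:,0]; print(o,h.min(0),h.max(0))
```

```text
160 z 0.154 0.193 c [ 0.5275 -0.1959] tool off x,y -0.0066 -0.0039 rms 0.0026
[[ 70  38  32  36  39  34  22  23  48  69  80  87  80  61  42  26  30  36
   40  44  45  60  96 122]
 [ 92  77  76  78  80  68  40  24  34  46  52  53  45  33  17  21  24  31
   36  31  31  49  90 121]
 [111  91  82  86  84  79  59  38  21  21  20  29  23  17  14  19  27  31
   30  27  36  66 104 123]
 [ 97  86  85  84  86  85  81  67  40  29  47  55  40  22  10  15  14  23
   21  23  47  87 117 126]
 [103  86  85  85  85  86  85  72  45  23  31  34  30  18  12  12  15  18
   17  31  67 100 118 124]
 [116 109  94  88  88  85  84  72  47  22  14  13  11  16   7  20  12  13
   25  50  87 114 123 123]
 [ 96  97  90  86  87  87  84  71  51  33  22  18  15  12  12  18  22  26
   42  74 104 119 122 122]
 [ 86  85  86  86  87  85  83  73  63  49  31  17  16  20  32  51  76  94
  103 112 120 122 123 122]
 [ 88  85  85  84  85  84  78  68  58  46  27  14  11  27  49  76 102 119
  126 124 123 122 122 123]
 [ 87  85  85  85  87  85  80  68  57  41  22  15  18  33  56  86 109 120
  124 123 122 122 122 123]
 [ 94  89  8
[... 244 characters left out ...]
129 127 126 123 123
  124 123 123 124 126 130]
 [ 88  91  97 103 112 118 123 114  95 101 121 130 129 127 125 125 123 123
  122 123 124 125 129 130]
 [ 87  87  85  84  87  93 101  97  89 104 123 130 130 127 124 122 123 124
  124 123 126 128 130 130]
 [ 89  86  86  83  81  80  81  80  84 106 124 129 127 124 123 124 124 123
  123 123 127 131 131 131]
 [ 88  87  86  86  85  81  79  71  73  88 101 111 119 122 121 117 108 107
  115 125 128 132 133 131]
 [ 89  89  88  88  86  86  80  72  74  81  86  91  99 103  99  92  97 105
  118 126 132 131 132 133]]
0 [345.57904 135.39558] [366.41275 158.56879]
-0.003 [346.48914 135.2044 ] [367.33435 158.36253]
-0.006 [347.3982  135.01349] [368.25485 158.15652]
```

Run:
```python
from h import *
p=np.load("side1.npz")["p"].astype(int)
print(p[140:160:2,342:352,0]); print(p[140:160:2,342:352,2])
```

```text
[[ 73  74  71  70  74  87 104 105  90  76]
 [ 71  73  71  72  75  89 103 100  84  74]
 [ 72  72  73  71  71  79  93 104  97  83]
 [ 73  73  72  71  71  75  80  87  95  93]
 [ 72  74  69  69  68  74  77  77  76  76]
 [ 72  71  69  66  69  74  78  76  75  73]
 [ 68  68  66  67  69  72  76  76  75  73]
 [ 66  65  67  69  70  69  73  74  74  73]
 [ 53  56  59  62  66  66  67  70  73  73]
 [ 45  46  43  39  43  48  55  62  67  73]]
[[154 152 151 151 152 154 151 137 112  92]
 [152 152 152 153 153 151 143 126 103  90]
 [152 153 154 153 148 140 128 128 118 104]
 [154 153 152 150 144 130 111 107 116 113]
 [154 153 149 145 140 127 106  95  92  94]
 [152 148 146 143 137 122 104  94  92  90]
 [146 144 142 143 140 127 106  93  91  90]
 [142 142 144 145 144 138 122 104  94  90]
 [134 136 139 141 143 142 138 134 127 114]
 [123 121 123 125 127 130 135 141 147 149]]
```

Offset estimates along tool x are about −5 mm (tub edge in the side image) and −2 mm (position at grasp). I'll use −4 mm and go down in steps, watching the force.

```bash
python3 go.py .537 -.1918 .105 41.7; python3 -m inch '[{"dx":0.004,"dy":0,"dz":0.02,"ax":0,"ay":0,"az":0,"fingers":-1},{"dx":0.004,"dy":0,"dz":0.05,"ax":0,"ay":0,"az":0,"fingers":-1},{"dx":0.004,"dy":0,"dz":0.06,"ax":0,"ay":0,"az":0,"fingers":-1},{"dx":0.004,"dy":0,"dz":0.07,"ax":0,"ay":0,"az":0,"fingers":-1},{"dx":0.004,"dy":0,"dz":0.078,"ax":0,"ay":0,"az":0,"fingers":-1},{"dx":0.004,"dy":0,"dz":0.08,"ax":0,"ay":0,"az":0,"fingers":-1}]'; python3 go.py .537 -.1918 .05 41.7
python3 - <<'E'
from h import *
p,d=bot.read_camera("side"); np.savez("side2.npz",p=p,d=d)
cv2.imwrite("pics/ins.png",cv2.resize(p[130:210,310:410],None,fx=6,fy=6,interpolation=2))
E
```

```text
d [ 0.0033 -0.0007  0.0546] a [ 0.09 -0.02 -0.02] rows 0.9 F [0.9 0.3 0.1] w 0.676 t 5.55
time: 6.3
tool_pos: [0.5383, -0.1922, 0.0795]
tcp_rot: [2.934, 1.117, 0.002]
wrist_force: [-0.4, -1.4, 0.5]
width: 0.674
d [-0.0007 -0.0012  0.0295] a [ 0.12 -0.02 -0.01] rows 0.5 F [-0.4 -1.4  0.5] w 0.674 t 6.3
```

View pics/ins.png

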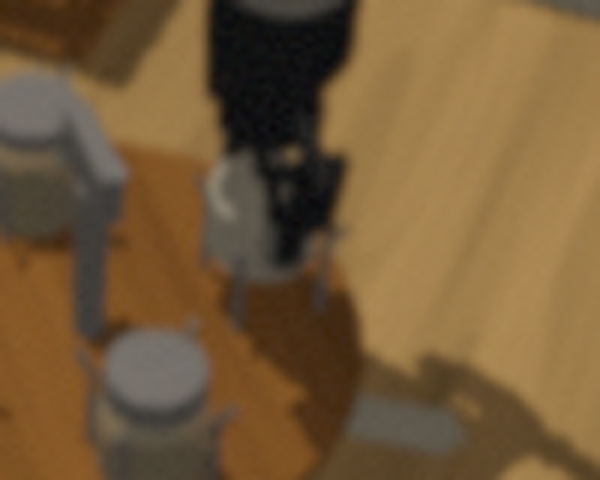

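The tub is inside the four wires, around crop pixels (205–330, 150–280), with little side force. I'll carry on down to the floor, stopping just short and then easing it down.

```bash
python3 -m inch '[{"dx":0,"dy":0,"dz":0.01,"ax":0,"ay":0,"az":0,"fingers":-1},{"dx":0,"dy":0,"dz":0.02,"ax":0,"ay":0,"az":0,"fingers":-1},{"dx":0,"dy":0,"dz":0.028,"ax":0,"ay":0,"az":0,"fingers":-1},{"dx":0,"dy":0,"dz":0.032,"ax":0,"ay":0,"az":0,"fingers":-1},{"dx":0,"dy":0,"dz":0.032,"ax":0,"ay":0,"az":0,"fingers":-1}]'
```

```text
time: 6.98
tool_pos: [0.538, -0.1921, 0.0467]
tcp_rot: [2.935, 1.117, 0.001]
wrist_force: [0.0, -2.2, -2.4]
width: 0.676
```

```bash
python3 -m inch '[{"dx":0,"dy":0,"dz":0.002,"ax":0,"ay":0,"az":0,"fingers":-1},{"dx":0,"dy":0,"dz":0.004,"ax":0,"ay":0,"az":0,"fingers":-1},{"dx":0,"dy":0,"dz":0.004,"ax":0,"ay":0,"az":0,"fingers":-1}]'
```

```text
time: 7.35
tool_pos: [0.5382, -0.1922, 0.0432]
tcp_rot: [2.935, 1.117, 0.001]
wrist_force: [-1.2, -2.1, 2.5]
width: 0.678
```

```bash
python3 -m inch '[{"dx":0,"dy":0,"dz":0.002,"ax":0,"ay":0,"az":0,"fingers":0.6},{"dx":0,"dy":0,"dz":0.0,"ax":0,"ay":0,"az":0,"fingers":0.9},{"dx":0,"dy":0,"dz":0,"ax":0,"ay":0,"az":0,"fingers":0.9},{"dx":0,"dy":0,"dz":-0.03,"ax":0,"ay":0,"az":0,"fingers":0.9},{"dx":0,"dy":0,"dz":-0.08,"ax":0,"ay":0,"az":0,"fingers":1},{"dx":0,"dy":0,"dz":-0.14,"ax":0,"ay":0,"az":0,"fingers":1},{"dx":0,"dy":0,"dz":-0.17,"ax":0,"ay":0,"az":0,"fingers":1}]'; python3 go.py .533 .315 .2 41.7  .533 .315 .08 41.7
```

```text
time: 8.22
tool_pos: [0.5397, -0.1925, 0.2175]
tcp_rot: [2.931, 1.116, 0.008]
wrist_force: [0.1, 0.0, -0.1]
width: 1.0
d [ 0.3324 -0.3836  0.0158] a [ 0.39 -0.17 -0.02] rows 8.1 F [ 0.1  0.  -0.1] w 1.0 t 8.225
d [ 0.3321 -0.3844  0.1358] a [ 0.39 -0.17 -0.02] rows 8.4 F [ 0.1  0.  -0.1] w 1.0 t 8.225
```

```bash
python3 -m inch '[{"dx":0.332,"dy":-0.384,"dz":0,"ax":0.3,"ay":-0.2,"az":0,"fingers":1},{"dx":0.332,"dy":-0.384,"dz":0,"ax":0.3,"ay":-0.2,"az":0,"fingers":1},{"dx":0.332,"dy":-0.384,"dz":0,"ax":0.3,"ay":-0.2,"az":0,"fingers":1},{"dx":0.332,"dy":-0.384,"dz":0,"ax":0.3,"ay":-0.2,"az":0,"fingers":1},{"dx":0.332,"dy":-0.384,"dz":0,"ax":0.3,"ay":-0.2,"az":0,"fingers":1},{"dx":0.332,"dy":-0.384,"dz":0,"ax":0.3,"ay":-0.2,"az":0,"fingers":1},{"dx":0.332,"dy":-0.384,"dz":0,"ax":0.3,"ay":-0.2,"az":0,"fingers":1},{"dx":0.332,"dy":-0.384,"dz":0.05,"ax":0.3,"ay":-0.2,"az":0,"fingers":1},{"dx":0.332,"dy":-0.384,"dz":0.13,"ax":0.3,"ay":-0.2,"az":0,"fingers":1},{"dx":0.332,"dy":-0.384,"dz":0.16,"ax":0.3,"ay":-0.2,"az":0,"fingers":1},{"dx":0.332,"dy":-0.384,"dz":0.17,"ax":0.3,"ay":-0.2,"az":0,"fingers":1},{"dx":0.332,"dy":-0.384,"dz":0.17,"ax":0.3,"ay":-0.2,"az":0,"fingers":1}]' 40; python3 go.py .533 .315 .0 41.7
python3 - <<'E'
from h import *
for n in("top","side"):
    p,d=bot.read_camera(n); np.savez(n+"3.npz",p=p,d=d); X,uv=cloud(n,d)
    pk=np.array([.534,-.1945]); s=(np.hypot(*(X[:,:2]-pk).T)<.05)&(X[:,2]>.06)&(X[:,2]<.085); Q=X[s]
    if s.sum()>5: print(n,s.sum(),Q.mean(0).round(4),Q[:,2].std().round(4),"circ",np.round(cv2.minEnclosingCircle(Q[:,:2].astype(np.float32)),4) if 0 else cv2.minEnclosingCircle(Q[:,:2].astype(np.float32)),cv2.minAreaRect(Q[:,:2].astype(np.float32)))
E
```

```text
time: 9.72
tool_pos: [0.5335, 0.3143, 0.0461]
tcp_rot: [2.934, 1.117, -0.001]
wrist_force: [0.3, -0.2, 1.2]
width: 0.999
d [ 0.0001 -0.0009  0.0461] a [ 0.09  0.07 -0.02] rows 0.7 F [ 0.3 -0.2  1.2] w 0.999 t 9.725
top 107 [ 0.5363 -0.193   0.0719] 0.0046 circ ((0.5341946482658386, -0.19387030601501465), 0.036073677241802216) ((0.5372828245162964, -0.19307899475097656), (0.0580943264067173, 0.059668950736522675), 41.81312942504883)
```

The top view confirms the tub stands in the cage: rim centre about (.536,-.193), rim height level at about 0.074. Now the spacer.

```bash
python3 -m inch '[{"dx":0,"dy":-0.0005,"dz":0.03,"ax":0,"ay":0,"az":0,"fingers":1},{"dx":0,"dy":-0.0005,"dz":0.044,"ax":0,"ay":0,"az":0,"fingers":1},{"dx":0,"dy":-0.0005,"dz":0.049,"ax":0,"ay":0,"az":0,"fingers":1},{"dx":0,"dy":-0.0005,"dz":0.049,"ax":0,"ay":0,"az":0,"fingers":-0.2},{"dx":0,"dy":-0.0005,"dz":0.049,"ax":0,"ay":0,"az":0,"fingers":-0.2},{"dx":0,"dy":-0.0005,"dz":0.049,"ax":0,"ay":0,"az":0,"fingers":-0.2},{"dx":0,"dy":-0.0005,"dz":0.049,"ax":0,"ay":0,"az":0,"fingers":-0.2}]' 30; python3 go.py .533 .315 .0 41.7
```

```text
time: 10.7
tool_pos: [0.5365, 0.316, 0.0016]
tcp_rot: [2.935, 1.117, 0.01]
wrist_force: [-1.8, -1.0, 6.6]
width: 0.68
d [-0.0033 -0.0015  0.0016] a [ 0.19 -0.33 -0.04] rows 0.1 F [-1.8 -1.   6.6] w 0.68 t 10.7
```

```bash
python3 go.py .538 -.1913 .19 41.7; python3 -m inch '[{"dx":0,"dy":0,"dz":-0.05,"ax":0,"ay":0,"az":0,"fingers":-0.2},{"dx":0,"dy":0,"dz":-0.11,"ax":0.2,"ay":-0.3,"az":0,"fingers":-0.2},{"dx":-0.02,"dy":0.02,"dz":-0.17,"ax":0.2,"ay":-0.3,"az":0,"fingers":-0.2},{"dx":-0.06,"dy":0.07,"dz":-0.188,"ax":0.2,"ay":-0.3,"az":0,"fingers":-0.2},{"dx":-0.1,"dy":0.112,"dz":-0.188,"ax":0.2,"ay":-0.3,"az":0,"fingers":-0.2},{"dx":-0.14,"dy":0.157,"dz":-0.188,"ax":0.2,"ay":-0.3,"az":0,"fingers":-0.2},{"dx":-0.18,"dy":0.202,"dz":-0.188,"ax":0.2,"ay":-0.3,"az":0,"fingers":-0.2},{"dx":-0.22,"dy":0.247,"dz":-0.188,"ax":0.2,"ay":-0.3,"az":0,"fingers":-0.2},{"dx":-0.26,"dy":0.292,"dz":-0.188,"ax":0.2,"ay":-0.3,"az":0,"fingers":-0.2},{"dx":-0.3,"dy":0.337,"dz":-0.188,"ax":0.2,"ay":-0.3,"az":0,"fingers":-0.2},{"dx":-0.33,"dy":0.37,"dz":-0.188,"ax":0.2,"ay":-0.3,"az":0,"fingers":-0.2},{"dx":-0.336,"dy":0.379,"dz":-0.188,"ax":0.2,"ay":-0.3,"az":0,"fingers":-0.2},{"dx":-0.336,"dy":0.379,"dz":-0.16,"ax":0.2,"ay":-0.3,"az":0,"fingers":-0.2},{"dx":-0.336,"dy":0.379,"dz":-0.14,"ax":0.2,"ay":-0.3,"az":0,"fingers":-0.2},{"dx":-0.336,"dy":0.379,"dz":-0.14,"ax":0.2,"ay":-0.3,"az":0,"fingers":-0.2}]'; python3 go.py .538 -.1913 .12 41.7
python3 - <<'E'
from h import *
p,d=bot.read_camera("side"); np.savez("side4.npz",p=p,d=d)
tp=np.array(bot.read_state()["tool_pos"]); u=np.array([np.cos(np.radians(41.7)),np.sin(np.radians(41.7))])
im=cv2.resize(p[110:210,310:410],None,fx=5.5,fy=5.5,interpolation=2)
for o,c in((-.0033,(0,255,0)),):
    for zz in(0,.012):
        C=cyl(.03,tp[2]-.0016+zz,tp[2]-.0016+zz)[:60]+[*(tp[:2]+o*u),0]; cv2.polylines(im,[((proj("side",C)-[310,110]+.5)*5.5).astype(np.int32)],True,c,1)
cv2.imwrite("pics/ring.png",im); print(tp)
E
```

```text
d [-0.335   0.3807 -0.1891] a [ 0.19 -0.33 -0.04] rows 8.7 F [-1.8 -1.   6.6] w 0.68 t 10.7
time: 12.58
tool_pos: [0.5347, -0.1891, 0.1384]
tcp_rot: [-2.932, -1.117, 0.005]
wrist_force: [-0.8, -0.3, -0.2]
width: 0.679
d [0.0011 0.0039 0.0184] a [-0.28  0.09  0.01] rows 0.3 F [-0.8 -0.3 -0.2] w 0.679 t 12.575
[ 0.53574336 -0.1895381   0.13984153]
```

View pics/ring.png

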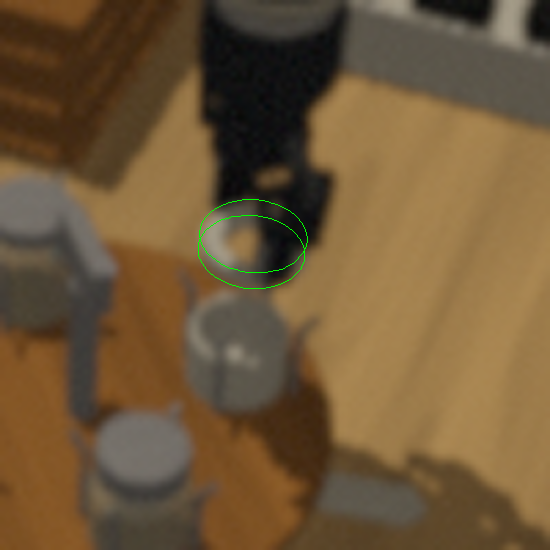

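The ring is held level, its left edge where predicted (crop column 200), directly above the tub in the cage at (240,350). Lowering.

```bash
python3 go.py .538 -.1913 .09 41.7; python3 -m inch '[{"dx":0.001,"dy":0.003,"dz":0.01,"ax":-0.2,"ay":0.1,"az":0,"fingers":-0.2},{"dx":0.001,"dy":0.003,"dz":0.025,"ax":-0.2,"ay":0.1,"az":0,"fingers":-0.2},{"dx":0.001,"dy":0.003,"dz":0.035,"ax":-0.2,"ay":0.1,"az":0,"fingers":-0.2},{"dx":0.001,"dy":0.003,"dz":0.045,"ax":-0.2,"ay":0.1,"az":0,"fingers":-0.2},{"dx":0.001,"dy":0.003,"dz":0.05,"ax":-0.2,"ay":0.1,"az":0,"fingers":-0.2},{"dx":0.001,"dy":0.003,"dz":0.05,"ax":-0.2,"ay":0.1,"az":0,"fingers":-0.2}]'; python3 go.py .538 -.1913 .0756 41.7
```

```text
d [0.0005 0.0029 0.0498] a [-0.14  0.03  0.02] rows 0.8 F [-0.9 -0.1  0.5] w 0.68 t 12.625
time: 13.38
tool_pos: [0.5384, -0.1913, 0.0897]
tcp_rot: [2.935, 1.118, 0.002]
wrist_force: [-0.3, -0.7, -0.6]
width: 0.679
d [-0.0003 -0.0003  0.0141] a [ 0.07 -0.06  0.01] rows 0.2 F [-0.3 -0.7 -0.6] w 0.679 t 13.375
```

```bash
python3 -m inch '[{"dx":0,"dy":0,"dz":0.006,"ax":0,"ay":0,"az":0,"fingers":-0.2},{"dx":0,"dy":0,"dz":0.01,"ax":0,"ay":0,"az":0,"fingers":-0.2},{"dx":0,"dy":0,"dz":0.01,"ax":0,"ay":0,"az":0,"fingers":-0.2}]';python3 -m inch '[{"dx":0,"dy":0,"dz":0.002,"ax":0,"ay":0,"az":0,"fingers":-0.2},{"dx":0,"dy":0,"dz":0.0035,"ax":0,"ay":0,"az":0,"fingers":-0.2},{"dx":0,"dy":0,"dz":0.0035,"ax":0,"ay":0,"az":0,"fingers":-0.2}]'
```

```text
time: 13.75
tool_pos: [0.5389, -0.1916, 0.0797]
tcp_rot: [2.934, 1.118, 0.003]
wrist_force: [1.3, -2.7, 0.4]
width: 0.681
time: 14.12
tool_pos: [0.5388, -0.1916, 0.0761]
tcp_rot: [2.934, 1.118, 0.003]
wrist_force: [1.3, -0.9, 0.4]
width: 0.676
```

```bash
python3 -m inch '[{"dx":0,"dy":0,"dz":0.002,"ax":0,"ay":0,"az":0,"fingers":-0.2},{"dx":0,"dy":0,"dz":0.002,"ax":0,"ay":0,"az":0,"fingers":-0.2}]'; python3 -m inch '[{"dx":0,"dy":0,"dz":0.002,"ax":0,"ay":0,"az":0,"fingers":-0.2},{"dx":0,"dy":0,"dz":0.002,"ax":0,"ay":0,"az":0,"fingers":-0.2}]'
```

```text
time: 14.38
tool_pos: [0.5391, -0.1918, 0.0755]
tcp_rot: [2.934, 1.118, 0.003]
wrist_force: [-2.1, 0.0, 9.2]
width: 0.679
time: 14.62
tool_pos: [0.5393, -0.1919, 0.0755]
tcp_rot: [2.933, 1.119, 0.003]
wrist_force: [-4.5, -0.9, 11.5]
width: 0.677
```

Contact is at TCP z = 0.0755, as expected with the ring seated on the tub. Release and lift, then on to the cover.

```bash
python3 -m inch '[{"dx":0,"dy":0,"dz":-0.0005,"ax":0,"ay":0,"az":0,"fingers":-0.2},{"dx":0,"dy":0,"dz":0,"ax":0,"ay":0,"az":0,"fingers":0.6},{"dx":0,"dy":0,"dz":0,"ax":0,"ay":0,"az":0,"fingers":0.9},{"dx":0,"dy":0,"dz":0,"ax":0,"ay":0,"az":0,"fingers":0.9},{"dx":0,"dy":0,"dz":-0.02,"ax":0,"ay":0,"az":0,"fingers":0.9},{"dx":0,"dy":0,"dz":-0.06,"ax":0,"ay":0,"az":0,"fingers":0.9},{"dx":0,"dy":0,"dz":-0.12,"ax":0,"ay":0,"az":0,"fingers":0.9},{"dx":0,"dy":0,"dz":-0.13,"ax":0,"ay":0,"az":0,"fingers":0.5}]'; python3 go.py .441 .1575 .2 41.7
```

```text
time: 15.62
tool_pos: [0.5425, -0.1931, 0.213]
tcp_rot: [2.926, 1.116, 0.017]
wrist_force: [0.1, 0.7, -0.3]
width: 0.766
d [ 0.1577 -0.3293  0.0097] a [ 0.76 -0.37  0.06] rows 5.8 F [ 0.1  0.7 -0.3] w 0.766 t 15.625
```

```bash
python3 -m inch '[{"dx":0.158,"dy":-0.3295,"dz":0,"ax":0.7,"ay":-0.4,"az":0,"fingers":0.2},{"dx":0.158,"dy":-0.3295,"dz":0,"ax":0.7,"ay":-0.4,"az":0,"fingers":0.2},{"dx":0.158,"dy":-0.3295,"dz":0,"ax":0.7,"ay":-0.4,"az":0,"fingers":0.2},{"dx":0.158,"dy":-0.3295,"dz":0,"ax":0.7,"ay":-0.4,"az":0,"fingers":0.2},{"dx":0.158,"dy":-0.3295,"dz":0,"ax":0.7,"ay":-0.4,"az":0,"fingers":0.2},{"dx":0.158,"dy":-0.3295,"dz":0.03,"ax":0.7,"ay":-0.4,"az":0,"fingers":0.2},{"dx":0.158,"dy":-0.3295,"dz":0.09,"ax":0.7,"ay":-0.4,"az":0,"fingers":0.2},{"dx":0.158,"dy":-0.3295,"dz":0.14,"ax":0.7,"ay":-0.4,"az":0,"fingers":0.2},{"dx":0.158,"dy":-0.3295,"dz":0.155,"ax":0.7,"ay":-0.4,"az":0,"fingers":0.2},{"dx":0.158,"dy":-0.3295,"dz":0.155,"ax":0.7,"ay":-0.4,"az":0,"fingers":0.2}]' 30; python3 go.py .441 .1575 .011 41.7
python3 - <<'E'
from h import *
for n in("top","side"):
    p,d=bot.read_camera(n); np.savez(n+"5.npz",p=p,d=d); X,uv=cloud(n,d)
    pk=np.array([.5355,-.1935]); s=(np.hypot(*(X[:,:2]-pk).T)<.036)&(X[:,2]>.07); Q=X[s]
    print(n,s.sum(),Q.mean(0).round(4),Q[:,2].std().round(4),cv2.minAreaRect(Q[:,:2].astype(np.float32)))
    if len(Q)>10: print(np.linalg.lstsq(np.c_[Q[:,:2]-pk,np.ones(len(Q))],Q[:,2],rcond=None)[0].round(3))
E
```

```text
time: 16.88
tool_pos: [0.4427, 0.1568, 0.0545]
tcp_rot: [2.934, 1.119, -0.003]
wrist_force: [0.2, 0.9, 0.7]
width: 0.602
d [-0.0007 -0.0017  0.0435] a [0.02 0.12 0.04] rows 0.7 F [0.2 0.9 0.7] w 0.602 t 16.875
top 195 [ 0.5359 -0.1917  0.0847] 0.0044 ((0.5362829566001892, -0.19227248430252075), (0.05823568254709244, 0.05908358842134476), 34.38561248779297)
[ 0.032 -0.032  0.085]
side 0 [nan nan nan] nan ((0.0, 0.0), (0.0, 0.0), 0.0)<stdin>:5: RuntimeWarning: Mean of empty slice.
  ret = um.true_divide(
  ret = _var(a, axis=axis, dtype=dtype, out=out, ddof=ddof,
  arrmean = um.true_divide(arrmean, div, out=arrmean,
  ret = ret.dtype.type(ret / rcount)
```

The spacer lies at z ≈ 0.085 and level on the tub, centred at (.536,-.192). Gripping the cover's knob.

```bash
python3 -m inch '[{"dx":-0.0007,"dy":-0.001,"dz":0.025,"ax":0,"ay":0,"az":0,"fingers":0.1},{"dx":-0.0007,"dy":-0.001,"dz":0.039,"ax":0,"ay":0,"az":0,"fingers":0.1},{"dx":-0.0007,"dy":-0.001,"dz":0.042,"ax":0,"ay":0,"az":0,"fingers":0.1},{"dx":-0.0007,"dy":-0.001,"dz":0.042,"ax":0,"ay":0,"az":0,"fingers":-1},{"dx":-0.0007,"dy":-0.001,"dz":0.042,"ax":0,"ay":0,"az":0,"fingers":-1},{"dx":-0.0007,"dy":-0.001,"dz":0.042,"ax":0,"ay":0,"az":0,"fingers":-1},{"dx":-0.0007,"dy":-0.001,"dz":0.042,"ax":0,"ay":0,"az":0,"fingers":-1},{"dx":-0.0007,"dy":-0.001,"dz":0.042,"ax":0,"ay":0,"az":0,"fingers":-1}]' 30; python3 go.py .441 .1575 .011 41.7 .5365 -.192 .21 41.7
```

```text
time: 17.98
tool_pos: [0.4448, 0.1578, 0.0155]
tcp_rot: [2.934, 1.118, 0.008]
wrist_force: [0.0, -0.6, 5.8]
width: 0.237
d [-0.0031 -0.0023  0.0045] a [ 0.19 -0.22  0.04] rows 0.1 F [ 0.  -0.6  5.8] w 0.237 t 17.975
d [-0.1637  0.3227 -0.1941] a [ 0.19 -0.22  0.04] rows 6.6 F [ 0.  -0.6  5.8] w 0.237 t 17.975
```

```bash
python3 -m inch '[{"dx":0,"dy":0,"dz":-0.05,"ax":0,"ay":0,"az":0,"fingers":-1},{"dx":0,"dy":0,"dz":-0.11,"ax":0.2,"ay":-0.2,"az":0,"fingers":-1},{"dx":-0.01,"dy":0.02,"dz":-0.16,"ax":0.2,"ay":-0.2,"az":0,"fingers":-1},{"dx":-0.03,"dy":0.06,"dz":-0.19,"ax":0.2,"ay":-0.2,"az":0,"fingers":-1},{"dx":-0.055,"dy":0.11,"dz":-0.19,"ax":0.2,"ay":-0.2,"az":0,"fingers":-1},{"dx":-0.08,"dy":0.16,"dz":-0.19,"ax":0.2,"ay":-0.2,"az":0,"fingers":-1},{"dx":-0.105,"dy":0.21,"dz":-0.19,"ax":0.2,"ay":-0.2,"az":0,"fingers":-1},{"dx":-0.13,"dy":0.26,"dz":-0.19,"ax":0.2,"ay":-0.2,"az":0,"fingers":-1},{"dx":-0.15,"dy":0.3,"dz":-0.19,"ax":0.2,"ay":-0.2,"az":0,"fingers":-1},{"dx":-0.162,"dy":0.323,"dz":-0.19,"ax":0.2,"ay":-0.2,"az":0,"fingers":-1},{"dx":-0.162,"dy":0.323,"dz":-0.16,"ax":0.2,"ay":-0.2,"az":0,"fingers":-1},{"dx":-0.162,"dy":0.323,"dz":-0.13,"ax":0.2,"ay":-0.2,"az":0,"fingers":-1},{"dx":-0.162,"dy":0.323,"dz":-0.115,"ax":0.2,"ay":-0.2,"az":0,"fingers":-1},{"dx":-0.162,"dy":0.323,"dz":-0.115,"ax":0.2,"ay":-0.2,"az":0,"fingers":-1}]'; python3 go.py .5382 -.191 .1015 41.7
python3 - <<'E'
from h import *
p,d=bot.read_camera("side"); np.savez("side6.npz",p=p,d=d)
tp=np.array(bot.read_state()["tool_pos"]); u=np.array([np.cos(np.radians(41.7)),np.sin(np.radians(41.7))])
im=cv2.resize(p[110:210,310:410],None,fx=5.5,fy=5.5,interpolation=2)
for zz in(0,.008):
    C=cyl(.03,tp[2]-.0155+zz,.2)[:60]+[*(tp[:2]-.003*u),0]; cv2.polylines(im,[((proj("side",C)-[310,110]+.5)*5.5).astype(np.int32)],True,(0,255,0),1)
C=cyl(.03,.086,.2)[:60]+[.536,-.193,0]; cv2.polylines(im,[((proj("side",C)-[310,110]+.5)*5.5).astype(np.int32)],True,(255,0,255),1)
cv2.imwrite("pics/cov.png",im)
E
```

```text
time: 19.73
tool_pos: [0.5371, -0.1905, 0.1293]
tcp_rot: [-2.933, -1.118, 0.004]
wrist_force: [-0.1, 0.5, -0.9]
width: 0.241
d [0.0005 0.0012 0.0278] a [-0.19  0.06  0.04] rows 0.4 F [-0.1  0.5 -0.9] w 0.241 t 19.725
```

View pics/cov.png

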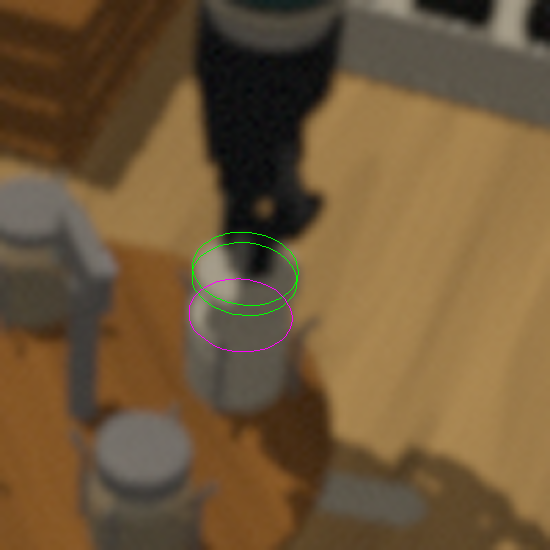

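The held cover (green, crop (245,270)) is centred over the stack (magenta, (240,315)). Lowering it until I feel contact.

```bash
python3 -m inch '[{"dx":0.0005,"dy":0.001,"dz":0.01,"ax":-0.1,"ay":0,"az":0,"fingers":-1},{"dx":0.0005,"dy":0.001,"dz":0.018,"ax":-0.1,"ay":0,"az":0,"fingers":-1},{"dx":0.0005,"dy":0.001,"dz":0.024,"ax":-0.1,"ay":0,"az":0,"fingers":-1},{"dx":0.0005,"dy":0.001,"dz":0.024,"ax":-0.1,"ay":0,"az":0,"fingers":-1}]'; python3 -m inch '[{"dx":0,"dy":0,"dz":0.002,"ax":0,"ay":0,"az":0,"fingers":-1},{"dx":0,"dy":0,"dz":0.003,"ax":0,"ay":0,"az":0,"fingers":-1},{"dx":0,"dy":0,"dz":0.003,"ax":0,"ay":0,"az":0,"fingers":-1}]'
```

```text
time: 20.27
tool_pos: [0.5387, -0.191, 0.106]
tcp_rot: [-2.935, -1.119, 0.001]
wrist_force: [-0.0, 0.3, -0.1]
width: 0.239
time: 20.65
tool_pos: [0.5388, -0.1913, 0.1032]
tcp_rot: [2.935, 1.119, -0.001]
wrist_force: [0.5, -0.4, -0.2]
width: 0.239
```

```bash
python3 -m inch '[{"dx":0,"dy":0,"dz":0.0015,"ax":0,"ay":0,"az":0,"fingers":-1},{"dx":0,"dy":0,"dz":0.0015,"ax":0,"ay":0,"az":0,"fingers":-1}]'
```

```text
time: 20.9
tool_pos: [0.539, -0.1915, 0.1018]
tcp_rot: [2.935, 1.119, -0.0]
wrist_force: [-0.4, -2.1, 0.2]
width: 0.24
```

```bash
python3 -m inch '[{"dx":0,"dy":0,"dz":0.0015,"ax":0,"ay":0,"az":0,"fingers":-1},{"dx":0,"dy":0,"dz":0.0015,"ax":0,"ay":0,"az":0,"fingers":-1}]'; python3 -m inch '[{"dx":0,"dy":0,"dz":0.0015,"ax":0,"ay":0,"az":0,"fingers":-1},{"dx":0,"dy":0,"dz":0.0015,"ax":0,"ay":0,"az":0,"fingers":-1}]'
```

```text
time: 21.15
tool_pos: [0.5392, -0.1918, 0.1015]
tcp_rot: [2.934, 1.119, -0.0]
wrist_force: [-2.8, 0.1, 7.7]
width: 0.237
time: 21.4
tool_pos: [0.5394, -0.1919, 0.1015]
tcp_rot: [2.934, 1.119, 0.0]
wrist_force: [-2.6, 1.0, 8.3]
width: 0.233
```

It seated at z = 0.1015, as predicted. Releasing, lifting, and re-measuring the turntable.

```bash
python3 -m inch '[{"dx":0,"dy":0,"dz":-0.0005,"ax":0,"ay":0,"az":0,"fingers":-1},{"dx":0,"dy":0,"dz":-0.0005,"ax":0,"ay":0,"az":0,"fingers":-0.2},{"dx":0,"dy":0,"dz":-0.0005,"ax":0,"ay":0,"az":0,"fingers":0},{"dx":0,"dy":0,"dz":-0.0005,"ax":0,"ay":0,"az":0,"fingers":0},{"dx":0,"dy":0,"dz":-0.02,"ax":0,"ay":0,"az":0,"fingers":0},{"dx":0,"dy":0,"dz":-0.06,"ax":0,"ay":0,"az":0,"fingers":0},{"dx":0,"dy":0,"dz":-0.11,"ax":0,"ay":0,"az":-10,"fingers":0},{"dx":0,"dy":0,"dz":-0.12,"ax":0,"ay":0,"az":-20,"fingers":0},{"dx":0,"dy":0,"dz":-0.12,"ax":0,"ay":0,"az":-30,"fingers":0},{"dx":0,"dy":0,"dz":-0.12,"ax":0,"ay":0,"az":-40,"fingers":0},{"dx":0,"dy":0,"dz":-0.12,"ax":0,"ay":0,"az":-50,"fingers":0},{"dx":0,"dy":0,"dz":-0.12,"ax":0,"ay":0,"az":-60,"fingers":0},{"dx":0,"dy":0,"dz":-0.12,"ax":0,"ay":0,"az":-70,"fingers":0},{"dx":0,"dy":0,"dz":-0.12,"ax":0,"ay":0,"az":-80,"fingers":0},{"dx":0,"dy":0,"dz":-0.12,"ax":0,"ay":0,"az":-90,"fingers":0},{"dx":0,"dy":0,"dz":-0.12,"ax":0,"ay":0,"az":-90,"fingers":0}]'
cat > ang.py <<'E'
from h import *
import sys
i=sys.argv[1]; A=np.array([.609,-.128])
for n in("top","side"):
    p,d=bot.read_camera(n); np.savez(f"{n}{i}.npz",p=p,d=d); X,uv=cloud(n,d); r=np.hypot(*(X[:,:2]-A).T)
    s=(r<.045)&(abs(X[:,2]-.172)<.008)
    if s.sum()>20: print(n,"bar",s.sum(),cv2.minAreaRect(X[s,:2].astype(np.float32)))
    s=(r<.14)&(r>.06)&(X[:,2]>.1)&(X[:,2]<.119)
    im=np.zeros((400,640),np.uint8); im[uv[s][:,1],uv[s][:,0]]=1; N,L,S,C=cv2.connectedComponentsWithStats(im)
    for k in range(1,N):
        if S[k,4]>60:
            q=X[L[uv[:,1],uv[:,0]]==k]; c=np.array(cv2.minAreaRect(q[:,:2].astype(np.float32))[0])-A; print(n,"cap",S[k,4],q[:,2].mean().round(3),(c+A).round(4),np.hypot(*c).round(3),np.degrees(np.arctan2(c[1],c[0])).round(1))
    im=cv2.resize(p[100:260,290:450] if n=="top" else p[110:230,270:390],(400,400),interpolation=2); cv2.imwrite(f"pics/a{i}_{n}.png",im)
cv2.imwrite(f"pics/a{i}.png",np.hstack([cv2.imread(f"pics/a{i}_{n}.png") for n in("top","side")]))
E
python3 ang.py 7; python3 go.py .609 -.128 .2 131.7
```

```text
time: 23.4
tool_pos: [0.5397, -0.1918, 0.2229]
tcp_rot: [1.285, 2.864, -0.002]
wrist_force: [0.6, -1.6, -0.0]
width: 0.5
top bar 94 ((0.609698474407196, -0.1281750649213791), (0.014347090385854244, 0.0581938773393631), 40.958168029785156)
top cap 197 0.113 [ 0.6836 -0.0604] 0.101 42.2
top cap 167 0.11 [ 0.6776 -0.195 ] 0.096 -44.3
top cap 213 0.108 [ 0.5429 -0.0535] 0.1 131.6
side bar 78 ((0.6083999276161194, -0.12890732288360596), (0.013528458774089813, 0.06327971071004868), 41.39417266845703)
side cap 165 0.11 [ 0.676  -0.2031] 0.101 -48.3
side cap 196 0.112 [ 0.681  -0.0602] 0.099 43.3
side cap 208 0.109 [ 0.5411 -0.0546] 0.1 132.7
d [0.0017 0.0943 0.0225] a [-0.    0.15 -0.11] rows 1.6 F [-0.7  0.6  0.6] w 0.501 t 23.5
```

View pics/a7.png

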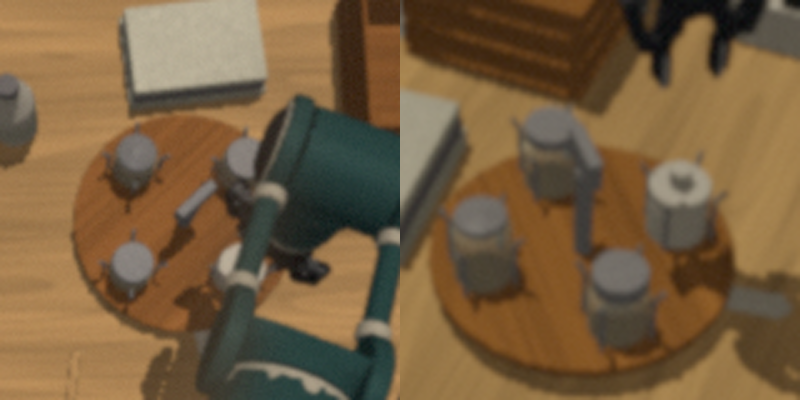

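The cover sits squarely on the stack inside the wires, at (680,200) in the right-hand crop; the turntable has not moved. Moving over the handle and refining the pointer direction.

```bash
python3 -m inch '[{"dx":0.001,"dy":0.05,"dz":0.01,"ax":0,"ay":0,"az":0,"fingers":0},{"dx":0.0017,"dy":0.094,"dz":0.02,"ax":0,"ay":0.1,"az":0,"fingers":0},{"dx":0.0017,"dy":0.094,"dz":0.03,"ax":0,"ay":0.1,"az":0,"fingers":0},{"dx":0.0017,"dy":0.094,"dz":0.03,"ax":0,"ay":0.1,"az":0,"fingers":0}]' 40; python3 go.py .609 -.128 .141 131.7
python3 - <<'E'
from h import *
A=np.array([.609,-.128]); 
for n in("top","side"):
    Z=np.load(n+"0.npz"); X,uv=cloud(n,Z["d"]); hsv=cv2.cvtColor(Z["p"],cv2.COLOR_BGR2HSV)
    g=np.array([[u,v] for v in range(400) for u in range(640)]); W=ray(n,g,.01); D=W[:,:2]-A; r=np.hypot(*D.T); a=np.degrees(np.arctan2(D[:,1],D[:,0]))%360
    m=(r>.158)&(r<.215)&(abs(a-189)<12)&(hsv[g[:,1],g[:,0],1]<80)
    for lo,hi in((.158,.215),(.165,.19),(.19,.21)):
        k=m&(r>lo)&(r<hi); w=W[k,:2]; c=w.mean(0)-A; print(n,k.sum(),w.mean(0).round(4),"ang",np.degrees(np.arctan2(c[1],c[0])).round(2)%360,"rmax",r[k].max().round(4))
E
```

```text
time: 24.0
tool_pos: [0.6076, -0.128, 0.1911]
tcp_rot: [-1.288, -2.863, 0.002]
wrist_force: [0.6, 0.3, -0.2]
width: 0.501
d [-0.0009  0.0012  0.0501] a [-0.12 -0.07 -0.14] rows 0.8 F [ 0.6  0.3 -0.2] w 0.501 t 24.0
top 94 [ 0.432  -0.1584] ang 189.73 rmax 0.2042
top 54 [ 0.4341 -0.1575] ang 189.57 rmax 0.1896
top 25 [ 0.4162 -0.1615] ang 189.86 rmax 0.2042
side 101 [ 0.4301 -0.1565] ang 189.07 rmax 0.2061
side 55 [ 0.4336 -0.1557] ang 188.98 rmax 0.1898
side 31 [ 0.4143 -0.1595] ang 189.2 rmax 0.2061
```

```bash
python3 -m inch '[{"dx":-0.0005,"dy":0.001,"dz":0.03,"ax":-0.1,"ay":0,"az":0,"fingers":0},{"dx":-0.0005,"dy":0.001,"dz":0.05,"ax":-0.1,"ay":0,"az":0,"fingers":0},{"dx":-0.0005,"dy":0.001,"dz":0.05,"ax":-0.1,"ay":0,"az":0,"fingers":0},{"dx":-0.0005,"dy":0.001,"dz":0.05,"ax":-0.1,"ay":0,"az":0,"fingers":-1},{"dx":-0.0005,"dy":0.001,"dz":0.05,"ax":-0.1,"ay":0,"az":0,"fingers":-1},{"dx":-0.0005,"dy":0.001,"dz":0.05,"ax":-0.1,"ay":0,"az":0,"fingers":-1},{"dx":-0.0005,"dy":0.001,"dz":0.05,"ax":-0.1,"ay":0,"az":0,"fingers":-1},{"dx":-0.0005,"dy":0.001,"dz":0.05,"ax":-0.1,"ay":0,"az":0,"fingers":-1}]' 60; python3 go.py .609 -.128 .141 131.7;  python3 go.py .609 -.128 .141 99.4
```

```text
time: 25.0
tool_pos: [0.6087, -0.1288, 0.1427]
tcp_rot: [1.289, 2.865, -0.002]
wrist_force: [-4.4, -3.9, 3.5]
width: 0.153
d [0.0004 0.0008 0.0017] a [-0.06  0.04 -0.13] rows 0.0 F [-4.4 -3.9  3.5] w 0.153 t 25.0
d [0.0004 0.0008 0.0017] a [-0.05  0.05 32.17] rows 3.0 F [-4.4 -3.9  3.5] w 0.153 t 25.0
```

Gripped, with only a few newtons of side force. Turning clockwise at a moderate speed, by 30° first.

```bash
python3 -m inch '[{"dx":0,"dy":0,"dz":0,"ax":0,"ay":0,"az":3,"fingers":-1},{"dx":0,"dy":0,"dz":0,"ax":0,"ay":0,"az":7,"fingers":-1},{"dx":0,"dy":0,"dz":0,"ax":0,"ay":0,"az":12,"fingers":-1},{"dx":0,"dy":0,"dz":0,"ax":0,"ay":0,"az":17,"fingers":-1},{"dx":0,"dy":0,"dz":0,"ax":0,"ay":0,"az":22,"fingers":-1},{"dx":0,"dy":0,"dz":0,"ax":0,"ay":0,"az":26,"fingers":-1},{"dx":0,"dy":0,"dz":0,"ax":0,"ay":0,"az":29,"fingers":-1},{"dx":0,"dy":0,"dz":0,"ax":0,"ay":0,"az":31,"fingers":-1},{"dx":0,"dy":0,"dz":0,"ax":0,"ay":0,"az":32,"fingers":-1},{"dx":0,"dy":0,"dz":0,"ax":0,"ay":0,"az":32.2,"fingers":-1},{"dx":0,"dy":0,"dz":0,"ax":0,"ay":0,"az":32.2,"fingers":-1},{"dx":0,"dy":0,"dz":0,"ax":0,"ay":0,"az":32.2,"fingers":-1}]' 60; python3 go.py .609 -.128 .141 99.4; python3 ang.py 8
```

```text
time: 26.5
tool_pos: [0.6092, -0.1287, 0.1428]
tcp_rot: [2.032, 2.395, -0.0]
wrist_force: [4.2, 1.1, -3.5]
width: 0.151
d [ 0.0007 -0.0001  0.0018] a [ 0.03  0.06 -0.02] rows 0.0 F [ 4.2  1.1 -3.5] w 0.151 t 26.5
top cap 189 0.11 [ 0.6278 -0.2202] 0.094 -78.5
top cap 208 0.109 [ 0.5924 -0.0294] 0.1 99.6
side bar 101 ((0.606269121170044, -0.12937037646770477), (0.05796574428677559, 0.036275096237659454), 78.96222686767578)
side cap 195 0.112 [ 0.7068 -0.1118] 0.099 9.4
side cap 213 0.109 [ 0.5914 -0.0301] 0.099 100.2
```

View pics/a8.png

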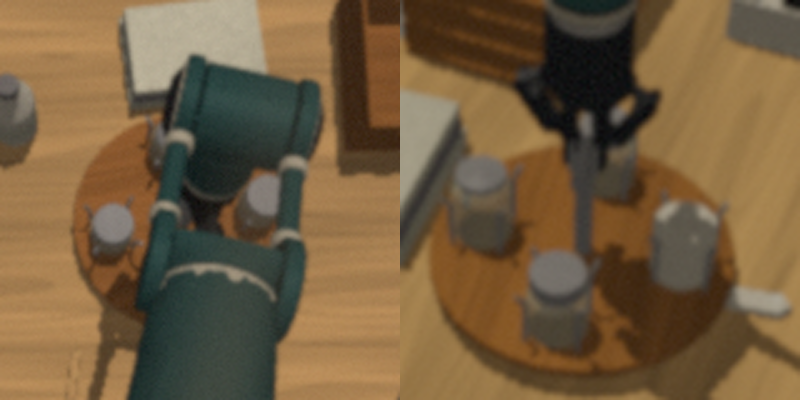

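The filled cage now stands at the pointer tongue (right crop, (685,245) against the tongue at (760,300)). One last numeric check of the stack, then I'll hand in.

Run:
```python
from h import *
A=np.array([.609,-.128]); X,uv=cloud("side",np.load("side8.npz")["d"]); c=A+.1*np.array([np.cos(np.radians(189.4)),np.sin(np.radians(189.4))])
r=np.hypot(*(X[:,:2]-c).T)
for a,b,R in((.088,.1,.034),(.105,.12,.02)):
    q=X[(r<R)&(X[:,2]>a)&(X[:,2]<b)]; m=np.array(cv2.minAreaRect(q[:,:2].astype(np.float32))[0]); e=m-A; print(len(q),q[:,2].mean().round(4),m.round(4),"r",np.hypot(*e).round(4),"ang",np.degrees(np.arctan2(*e[::-1])).round(2)%360)
s=bot.read_state(); print(s["time"],np.round(s["joint_vel"],3),np.round(s["wrist_force"],1),np.round(s["torque"],2),s["width"])
```

```text
189 0.0948 [ 0.5123 -0.1452] r 0.0982 ang 190.07
42 0.1132 [ 0.5118 -0.1457] r 0.0988 ang 190.29
26.6 [ 0.002  0.     0.001 -0.001 -0.001  0.001] [ 4.7  0.6 -4.2] [ 0.25 -0.73  0.2 ] 0.15613675937925775
```

Cover top is at 0.095 and the knob top at 0.113, as they should be when seated. The two cameras put the cage on average about 0.5° short of the pointer, so I'll nudge that and hand in.

```bash
python3 -m inch '[{"dx":0,"dy":0,"dz":0,"ax":0,"ay":0,"az":0.3,"fingers":-1},{"dx":0,"dy":0,"dz":0,"ax":0,"ay":0,"az":0.5,"fingers":-1},{"dx":0,"dy":0,"dz":0,"ax":0,"ay":0,"az":0.5,"fingers":-1},{"dx":0,"dy":0,"dz":0,"ax":0,"ay":0,"az":0.5,"fingers":-1},{"dx":0,"dy":0,"dz":0,"ax":0,"ay":0,"az":0.5,"fingers":-1}]' 60; python3 go.py .609 -.128 .141 98.9; python3 -c "
from workcell import bot
print(bot.finish_job())"
```

```text
time: 27.22
tool_pos: [0.6092, -0.1287, 0.1428]
tcp_rot: [2.042, 2.386, -0.0]
wrist_force: [4.2, 0.8, -5.0]
width: 0.151
d [ 0.0007 -0.0001  0.0018] a [ 0.03  0.06 -0.03] rows 0.0 F [ 4.2  0.8 -5. ] w 0.151 t 27.225
the job is handed in; nothing more can be done
None
```

I put the tub, the white spacer and the white knobbed cover into the empty cage in that order. Each was lowered until it touched and then let go. I then gripped the bar and turned the carousel about 33° clockwise to the pointer, and handed in at 27 s with the bar still gripped and the turntable held.

- **Stack:** the side camera showed the cover top at about 95 mm and the knob top at 113 mm, which matches a fully seated stack. Side force stayed within a few newtons during the insertions. Peak force was about 11.5 N, when the spacer seated.
- **Pointer:** the two cameras disagreed by up to about 1° on the final angle. The top camera had the cage lined up with the pointer; the side camera had it about 1° short. I split the difference with a last 0.5° turn and did not take another picture after it.
- **Other things:** I did not touch the bystanders or the look-alikes. I took no separate measurement of them at the end.

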